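Hold the amber cuvette in the light path

TASK

Slide the red shutter fully open, then take the amber glass cell out of the tray, gripping it by its white frosted faces only and never touching its clear faces. Hold it in the air midway between the source and the detector, upright, clear faces square to the beam, so that the beam goes through the middle of the clear faces. Finish while still holding it there, touching nothing else with it; leave the shutter open and everything else where it is.

Things in the scene. Friction and masses are not known exactly. Their poses are not given: they have to be found in the camera images.
- amber_cell: The cell to use: open-topped square glass cell, upright, 32 (x) x 30 (y) x 70 mm high, about 60 g, origin at the centre of its underside. Opaque white frosted faces look to its +y and -y, 30 mm apart (panes 4 mm thick, 32 mm wide, full height). In any of the tray's three places, frosted faces towards the tray's long sides within 25 degrees.
- amber_cell_windows: The two clear amber panes of the amber cell, looking to its +x and -x, 30 mm apart outside, set back 1 mm between the edges of the frosted panes, 22 mm wide. Same origin and axes as amber_cell. Not to be touched by the robot.
- amber_cell_mid (a point): Middle of the amber cell, 35 mm above its underside, on its axis; axes as the cell's.
- green_cell: Cell like the amber one in shape and size, with frosted white +y and -y faces but green clear faces; origin at the centre of its underside. Bystander: stays standing in the tray.
- clear_cell: Cell like the amber one in shape and size, with frosted white +y and -y faces but colourless pale blue clear faces; origin at the centre of its underside. Bystander: stays standing in the tray.
- tray: Fixed grey tray, 120 mm (its x) x 250 mm (its y) x 12 mm high, floor and walls 4 mm thick, turned by up to 17 degrees. Origin at the centre of its underside. Three cells stand on its floor in a row along its y, about 75 mm apart.
- bench: Fixed light-path bench: aluminium base plate 120 (x) x 330 (y) x 10 mm, turned by up to 17 degrees, with two housings on it. Origin at the centre of its underside, z up. The beam (not drawn) runs along its y axis, 75 mm above the table, from source to detector. White lines on the base cross under the beam's midpoint.
- source (a point): Centre of the round blue aperture (20 mm across) in the black source housing, on the beam, at bench y = +80 mm. The housing is 70 (x) x 80 (y) mm, its top 100 mm above the table with a blue stripe above the beam. Axes as the bench's.
- detector (a point): Centre of the dark round window in the grey detector housing, on the beam, at bench y = -80 mm. The housing is 70 (x) x 60 (y) mm, its top 100 mm above the table with a white stripe above the beam. Axes as the bench's.
- beam_mid (a point): Point on the beam midway between source and detector, 75 mm above the table. Axes as the bench's: y along the beam, x level and across it, z up.
- shutter (a joint): Sliding red shutter in front of the source, in metres: 0 = closed (blade over the aperture), 0.032 = at its stop, fully open. It slides along the bench's +x (away from the robot), resists with about 1.5 N and stays where it is left. Starts between 0 and 0.006.
- shutter_tab (a point): Centre of the top of the shutter's red tab, 145 mm above the table; moves with it. Upright post 12 x 12 mm, 35 mm tall, its foot 10 mm above the housing's top, at bench y = 74 mm. Below it hangs the blade, 32 mm wide, 4 mm thick. Pinch the tab from above or push its side. Axes as the bench's.
- mug: White mug, 80 mm across, 90 mm high, origin under its centre. Loose; leave it alone.
- bottle: Small bottle, 44 mm across, 110 mm high, origin under its centre. Loose; leave it alone.
- sample_plate: Steel plate lying flat, 70 x 120 x 8 mm, origin under its centre. Loose; leave it alone.
- disc_a: Black disc, 40 mm across, 12 mm high, origin under its centre. Loose; leave it alone.
- disc_b: Black disc, 40 mm across, 12 mm high, origin under its centre. Loose; leave it alone.
- screwdriver: Screwdriver with yellow handle, lying flat, along its x. Loose; leave it alone.
Things that resemble listed ones, but are neither listed nor needed, are in the scene too. Leave any pink or yellow look-alike of the amber_cell alone.

How it is judged:
On the way, in this order (a step that is already met when the one before it is completed fails the run):
1. the shutter is slid fully open (value of joint shutter above 0.026 m), for 0.2 s.
2. the amber cell is lifted clear of the tray in the fingers, shutter still open (contact force between the fingers and amber_cell above 2 N and value of joint shutter above 0.026 m and height (world z) of amber_cell above 0.025 m), for 0.2 s.
At the end, for the whole second after the job is handed in: Shutter open past 26 of 32 mm; fingers hold the amber cell still, clear of bench and tray, its middle within 6 mm of the beam sideways, 10 mm in height, 25 mm of midway; upright and square within 8 degrees, clear faces untouched; the other cells stand in the tray (value of joint shutter above 0.026 m and contact force between the fingers and amber_cell above 2 N and x of amber_cell_mid in the frame of beam_mid between -0.006 and 0.006 m and z of amber_cell_mid in the frame of beam_mid between -0.01 and 0.01 m and y of amber_cell_mid in the frame of beam_mid between -0.025 and 0.025 m and angle between the x axis of amber_cell and the y axis of bench, either way round below 0.14 rad and angle between amber_cell's own z axis and vertical below 0.14 rad and linear speed of amber_cell below 0.02 m/s and contact force between the fingers and amber_cell_windows below 0.3 N and contact force between amber_cell and bench below 0.1 N and contact force between amber_cell and tray below 0.1 N and height (world z) of each of green_cell, clear_cell below 0.015 m and angle between each of green_cell, clear_cell's own z axis and vertical below 0.1 rad); the arm keeps its last pose, push and grip.
It fails at once if the robot touches a clear face of the amber cell (contact force between any of the fingers, the arm and amber_cell_windows above 0.5 N).
It fails at once if another cell is shifted more than 15 mm or tipped (distance of any of green_cell, clear_cell from where it was at the start of the episode above 0.015 m or angle between any of green_cell, clear_cell's own z axis and vertical above 0.25 rad).
It fails at once if a loose bystander is shifted more than 20 mm (distance of any of mug, bottle, sample_plate, disc_a, disc_b, screwdriver from where it was at the start of the episode above 0.02 m).
It also fails if it takes over 48 s, if anything falls off the work surface, if the arm or the gripper's body presses on something with over 40 N, if the wrist force passes 120 N, or if a joint passes its speed limit or range.

ROBOT

A 6-joint arm with a two-finger parallel gripper is mounted at the origin on the work surface. World frame = base frame: x ahead of the robot, y to its left, z up, the work surface at z = 0. Lengths are in m, angles in rad, forces in N, time in s.
With the tool pointing down it reaches from about 0.3 to 0.875 m from the base axis. Payload 4.2 kg.
Tool frame: the origin (TCP) lies midway between the tips of the shut fingers; the grasp point (between the pads) lies 19 mm behind it; y points along the fingers, x is the direction in which the jaws open and shut, and the axes are right-handed (so a half turn about y gives the same grasp; the last joint's range is limited). The gripper opens to 85 mm and grips with 20 to 120 N. Pads are 22 mm wide; open, the fingers measure 114 mm over their backs; the gripper's body (76 mm by 85 mm) begins 54 mm behind the grasp point. The pads swing forward as they close: fully open they stand 13 mm farther back than shut.
Start: joints at [-1.305, 0.32, 1.565, -0, 1.257, -0.02], TCP at [0.162, -0.552, 0.231] pointing down, gripper open.
Joint ranges: [-3.11, 3.11], [-0.84, 2.01], [0.21, 2.61], [-1.34, 4.49], [0.05, 2.63], [-2.56, 2.56]. Speed limits (rad/s): [2.57, 2.57, 3.14, 3.14, 3.14, 3.14].

INTERFACE

Orientations are given as a unit quaternion [w, x, y, z].
In Python, from plant import monitor, eyes, sign_off gives the robot as it stands.
- The arm moves only by the tool drive_tool, never from a script. Its argument "rows" is a list of rows, each a list of 6 numbers: the shift along the tool's x, y, z in cm, then the turn, a rotation vector about the tool's x, y, z in degrees. In form: [[tx, ty, tz, rx, ry, rz], ...]. A call has 1 to 12 rows; each row shifts and turns the commanded pose from where the row before left it, along the tool's axes as they then stand; what a row does not reach is not made up. A row lasts 1/12 s, in which the tool goes at most 41.7 mm and 7.16 degrees, less where a joint would pass 70% of its speed; a pose out of reach is approached as far as the arm can. A call is refused whole if a number of a shift passes 4.17 or a number of a turn 7.16, either way. A call with a gripper value outside its range is refused whole. "gripper" is the opening, from -1 (shut) to 1 (fully open), so that 0 is half open, set as the call begins (left out, the last holds). The fingers move at their own pace and stop on an object; the grip force is fixed at half the most. Time passes only in rows, so rows that do not move let the fingers close. It gives the time, the measured TCP pose, the force and the opening at its end, in the units of the state.
- monitor.read_state(): the state, without advancing time (a new reading comes with each control period).
- eyes.camera(name): name is "side" or "top"; returns a dict with "pixels" (384x512x3 uint8, blue, green, red), "z_map" (384x512 float32, m along the optical axis (not along the pixel's ray), 0 where there is no reading), "fx", "fy", "cx", "cy" (pixels), "k1" (the pictures are not rectified: a ray, as slopes to the right and down, at radius r is drawn at 1 + k1 r^2 times it, then the intrinsics apply), "R" (3x3) and "t" (3): a world point X has camera coordinates R X + t. Camera axes: x right, y down, z forward; pixel columns grow to the right and rows downward; lengths in m; the calibration is good to about 2 mm. A picture is of the moment at which its call begins.
- sign_off(): hands the job in, once; it reports no verdict.
The state is a dict: "time": time; "qpos": joint angles; "qvel": joint speeds; "joint_efforts": joint torques, N m; "tool_pos": TCP position; "tool_rot": TCP orientation; "ft_force": force on the tool from outside, world axes, zero at the start; "moment": the same for the moment, N m; "width": finger opening in m.
Only numpy, scipy, OpenCV 4.12 (cv2) and the standard library are available. Lean on these libraries where they do the work, as an engineer would, in place of code of your own. Each camera call takes 0.05 s, during which the arm holds its last target.

## Working session

There is one attempt and no reset: what is moved stays moved. The work goes in short steps, Python scripts to look and compute and a tool call to move; the robot and the scene stay as the last step left them, time stands still between calls to the robot, and variables do not carry over. Pictures are saved under pics/ and viewed, and the job is handed in when it is done.

Besides the shell and the picture viewer there is one more tool, called after "Request:" as a command line: name --pt "numbers of a row" for each row, then --argument value for the rest. drive_tool: Moves the arm, as the interface text tells. Its arguments: {"type":"object","properties":{"rows":{"type":"array"},"gripper":{"type":"number"}},"required":["rows"]}

```bash
ls; mkdir -p pics; python3 - <<'E'
from plant import monitor, eyes
import cv2,numpy as np
s=monitor.read_state();print(s)
for n in("side","top"):
    c=eyes.camera(n);cv2.imwrite(f"pics/{n}0.png",c["pixels"]);np.savez(f"{n}0.npz",**c)
    print(n,{k:c[k] for k in("fx","fy","cx","cy","k1","R","t")}, -np.array(c["R"]).T@c["t"])
E
```

```text
pics
{'time': 0.0, 'qpos': array([-1.30498614e+00,  3.20265138e-01,  1.56567603e+00,  1.24887435e-07,
        1.25739700e+00, -2.00017906e-02]), 'qvel': array([ 3.96540269e-06, -1.50576116e-03,  4.29924055e-04, -3.77041537e-04,
       -2.78782367e-03,  6.35593770e-04]), 'joint_efforts': array([-9.83644713e-04, -4.15532148e+01, -2.34165215e+01, -7.46854107e-05,
        8.26075324e-03,  1.73938325e-06]), 'tool_pos': array([ 0.16198759, -0.55121224,  0.2304988 ]), 'tool_rot': array([ 0.56649259, -0.56573335,  0.42417952, -0.4232064 ]), 'ft_force': array([-0.04252729, -0.61672526, -0.24836701]), 'moment': array([-0.03016083, -0.06235772,  0.01235589]), 'width': 0.08572734105979134}
side {'fx': 355.3025210046798, 'fy': 355.3025210046798, 'cx': 256.63132790729577, 'cy': 193.05206150975923, 'k1': 0.021607561479154738, 'R': array([[-0.89913436, -0.43751365, -0.01179852],
       [-0.32539829,  0.68626827, -0.6505012 ],
       [ 0.29270011, -0.58104876, -0.75941358]]), 't': array([0.48542329, 0.27686135, 0.84217522])} [0.2800462  0.51172303 0.82538522]
top {'fx': 353.3275647717343, 'fy': 353.3275647717343, 'cx': 253.1136427375081, 'cy': 196.33936914314208, 'k1': -0.05011108533175944, 'R': array([[-0.05222314, -0.99862656, -0.0042123 ],
       [-0.97801077,  0.05199696, -0.20196842],
       [ 0.20191005, -0.00642775, -0.97938298]]), 't': array([0.01804869, 0.58233279, 0.87587938])} [ 0.39362145 -0.00662571  0.97551022]
```

View pics/side0.png

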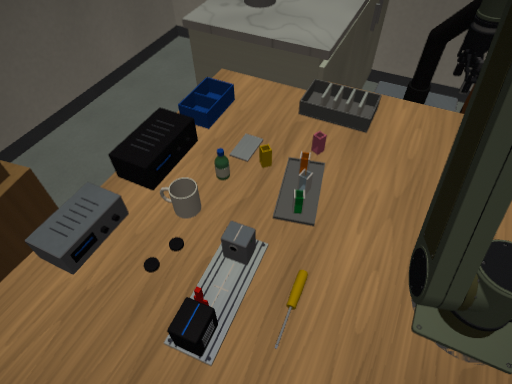

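View pics/top0.png

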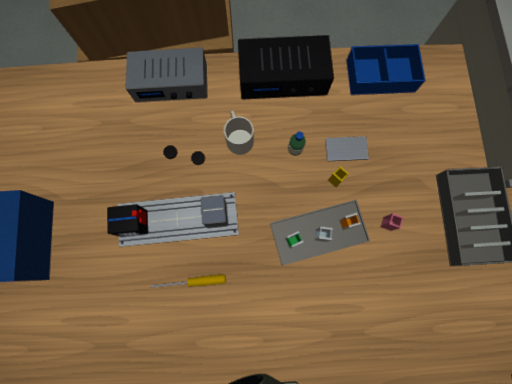

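The side picture shows the tray at about (300,190), with orange, pale and green cells in it. The bench runs from (195,325) to (238,240), with the red tab at (199,296). The top picture shows the tray at (320,232) and the bench at (178,218).

The amber candidates in the top view are orange at (350,221), yellow at (338,176) and pink at (392,222). Only the orange one stands in the tray, so I'll confirm it in an enlarged crop.

```bash
cat > h.py <<'E'
import numpy as np,cv2
def load(f): return dict(np.load(f))
def und(c,uv):
    uv=np.atleast_2d(np.array(uv,float)); d=np.stack([(uv[:,0]-c["cx"])/c["fx"],(uv[:,1]-c["cy"])/c["fy"]],1)
    r=np.linalg.norm(d,axis=1); ru=r.copy()
    for _ in range(30): ru=r/(1+c["k1"]*ru**2)
    return d*(ru/np.maximum(r,1e-9))[:,None]
def rays(c,uv):
    p=und(c,uv); R=c["R"]; o=-R.T@c["t"]
    return o,np.c_[p,np.ones(len(p))]@R
def onz(c,uv,z):
    o,d=rays(c,uv); return o+d*((z-o[2])/d[:,2])[:,None]
def proj(c,X):
    X=np.atleast_2d(X); p=X@c["R"].T+c["t"]; d=p[:,:2]/p[:,2:]; r2=(d**2).sum(1,keepdims=True)
    d=d*(1+c["k1"]*r2); return d*[c["fx"],c["fy"]]+[c["cx"],c["cy"]]
def tri(c1,uv1,c2,uv2):
    o1,d1=rays(c1,uv1);o2,d2=rays(c2,uv2);d1=d1[0];d2=d2[0]
    s=np.linalg.lstsq(np.c_[d1,-d2],o2-o1,rcond=None)[0]
    a=o1+s[0]*d1;b=o2+s[1]*d2; return (a+b)/2,np.linalg.norm(a-b)
E
python3 - <<'E'
from h import *
t=load("top0.npz")["pixels"];s=load("side0.npz")["pixels"]
a=cv2.resize(t[195:270,265:375],None,fx=7,fy=7,interpolation=cv2.INTER_CUBIC);cv2.imwrite("pics/c1.png",a)
a=cv2.resize(t[185:250,100:245],None,fx=5.5,fy=5.5,interpolation=cv2.INTER_CUBIC);cv2.imwrite("pics/c2.png",a)
a=cv2.resize(s[140:230,260:340],None,fx=6.5,fy=6.5,interpolation=cv2.INTER_CUBIC);cv2.imwrite("pics/c3.png",a)
a=cv2.resize(s[215:362,160:275],None,fx=4,fy=4,interpolation=cv2.INTER_CUBIC);cv2.imwrite("pics/c4.png",a)
E
```

```text
(no output)
```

View pics/c1.png

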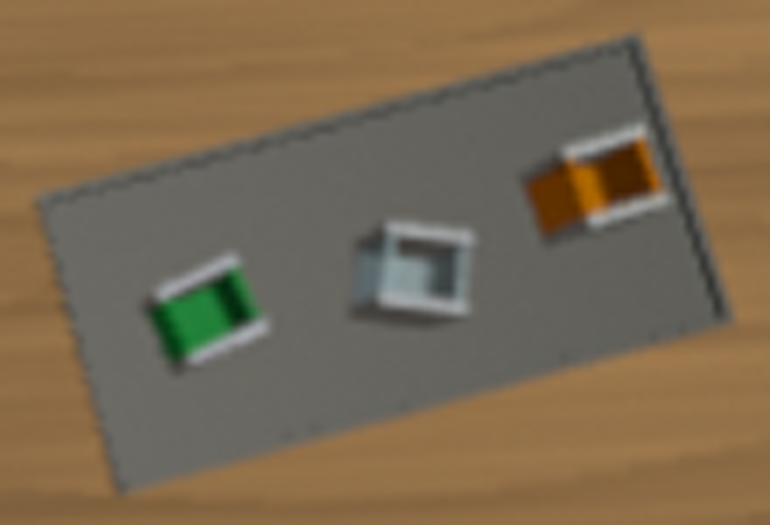

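View pics/c2.png

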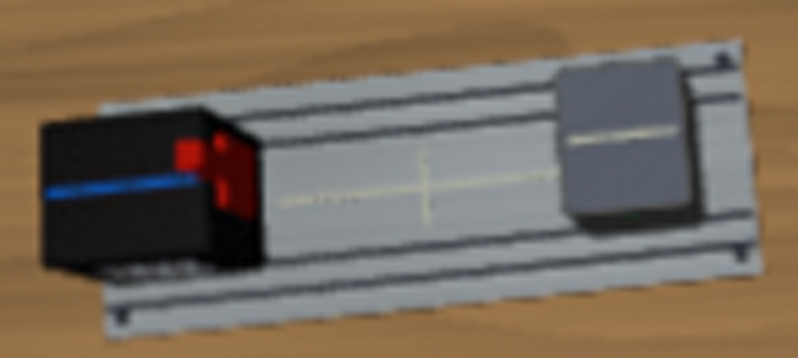

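View pics/c3.png

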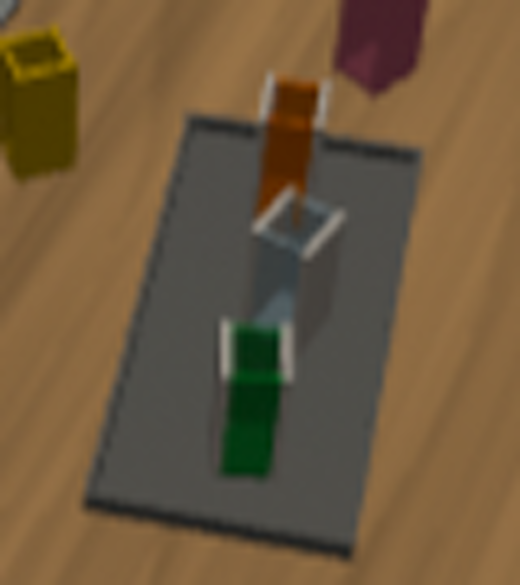

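View pics/c4.png

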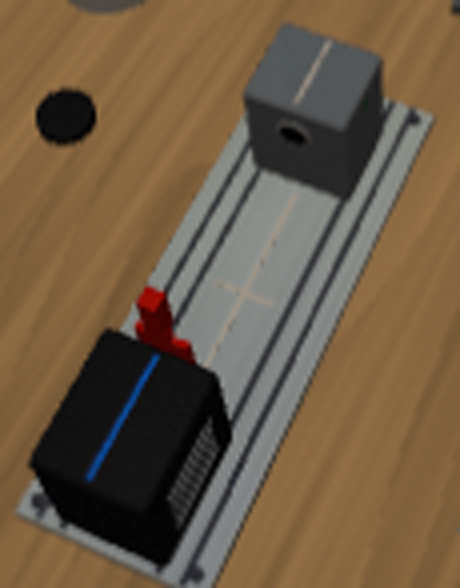

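The crop confirms it. The orange cell at the tray's right end, with two white frosted rims towards the tray's long sides, is the amber cell. The yellow and pink ones stand outside the tray and have no white faces. Next I'll measure.

```bash
python3 - <<'E'
from h import *
t=load("top0.npz");s=load("side0.npz");np.set_printoptions(precision=4,suppress=True)
def cu(p,f,o): return (np.array(p,float)+.5)/f-.5+np.array(o)
c2=lambda p:cu(p,5.5,(100,185)); c1=lambda p:cu(p,7,(265,195));c3=lambda p:cu(p,6.5,(260,140));c4=lambda p:cu(p,4,(160,215))
def rect(P): 
    r=cv2.minAreaRect((P[:,:2]*1000).astype(np.float32)); return r
P=onz(t,c2([(100,103),(740,40),(765,270),(107,338)]),.01);print("plate",P[:,:2].tolist(),P.mean(0),[np.linalg.norm(P[i]-P[i-1]) for i in range(4)])
for i,j in((0,1),(3,2)): d=P[i]-P[j];print("beam ang",np.degrees(np.arctan2(d[1],d[0])))
print("cross top",onz(t,c2([(426,187)]),.01),"side",onz(s,c4([(245,293)]),.01))
L=onz(t,c2([(282,203),(556,174)]),.01);d=L[0]-L[1];print("line ang",np.degrees(np.arctan2(d[1],d[0])))
L=onz(s,c4([(210,360),(295,197)]),.01);d=L[0]-L[1];print("line ang side",np.degrees(np.arctan2(d[1],d[0])))
L=onz(t,c2([(45,193),(568,142),(676,130)]),.1);d=L[0]-L[2];print("stripes top",L,np.degrees(np.arctan2(d[1],d[0])))
L=onz(s,c4([(92,478),(157,357),(297,102),(329,41)]),.1);d=L[0]-L[3];print("stripes side",L,np.degrees(np.arctan2(d[1],d[0])))
print("tab",onz(t,c2([(190,155)]),.145),onz(s,c4([(152,298)]),.145),tri(t,c2([(190,155)]),s,c4([(152,298)])))
P=onz(t,c1([(38,197),(640,36),(733,320),(120,492)]),.012);print("tray",P.mean(0),[np.linalg.norm(P[i]-P[i-1]) for i in range(4)])
for i,j in((0,1),(3,2)): d=P[i]-P[j];print("tray y ang",np.degrees(np.arctan2(d[1],d[0])))
A=onz(t,c1([(563,155),(645,125),(670,203),(592,228)]),.074);print("amber top",A[:,:2],A.mean(0),[np.linalg.norm(A[i]-A[i-1]) for i in range(4)])
for i,j in((0,1),(3,2)): d=A[i]-A[j];print("cell x ang",np.degrees(np.arctan2(d[1],d[0])))
A=onz(s,c3([(268,72),(330,80),(322,130),(259,120)]),.074);print("amber side",A[:,:2],A.mean(0),[np.linalg.norm(A[i]-A[i-1]) for i in range(4)])
for i,j in((3,0),(2,1)): d=A[i]-A[j];print("cell x ang",np.degrees(np.arctan2(d[1],d[0])))
E
```

```text
plate [[0.5928664523949165, 0.3670898933675237], [0.6082626789047412, 0.03940376611879585], [0.4907099102561245, 0.031863547159935675], [0.4733895906929476, 0.36086306633739396]] [0.5413 0.1998 0.01  ] [np.float64(0.11963901477784979), np.float64(0.32804762121071884), np.float64(0.11779434756771122), np.float64(0.3294551215093936)]
beam ang 92.69004532040069
beam ang 93.0135786414008
cross top [[0.5411 0.2003 0.01  ]] side [[0.5394 0.2016 0.01  ]]
line ang 93.13743893983877
line ang side 93.01473740359663
stripes top [[0.5335 0.3569 0.1   ]
 [0.5448 0.1157 0.1   ]
 [0.5477 0.0661 0.1   ]] 92.79175569350093
stripes side [[0.5308 0.3551 0.1   ]
 [0.5349 0.2876 0.1   ]
 [0.5438 0.1149 0.1   ]
 [0.5471 0.0666 0.1   ]] 93.24840249288243
tab [[0.5398 0.2745 0.145 ]] [[0.5381 0.2759 0.145 ]] (array([0.5397, 0.2751, 0.1425]), np.float64(0.001203911529376284))
tray [ 0.4844 -0.1892  0.012 ] [np.float64(0.11779713587503493), np.float64(0.24885090667796245), np.float64(0.11675958722505177), np.float64(0.2488190515446433)]
tray y ang 101.92026799507369
tray y ang 102.1591815322028
amber top [[ 0.5133 -0.2466]
 [ 0.5228 -0.2782]
 [ 0.4934 -0.2842]
 [ 0.4858 -0.2545]] [ 0.5038 -0.2659  0.074 ] [np.float64(0.028603615862815117), np.float64(0.03302360896905152), np.float64(0.030010333253916523), np.float64(0.030746848314779394)]
cell x ang 106.70350229491383
cell x ang 104.29444532738951
amber side [[ 0.5217 -0.277 ]
 [ 0.4932 -0.2843]
 [ 0.4847 -0.2508]
 [ 0.5135 -0.2446]] [ 0.5033 -0.2641  0.074 ] [np.float64(0.033446247177128394), np.float64(0.029464452565606526), np.float64(0.034558095879890796), np.float64(0.029521785214535582)]
cell x ang 104.17451438675214
cell x ang 104.23827025904193
```

```bash
cat > go.py <<'E'
import sys,numpy as np
from plant import monitor
from scipy.spatial.transform import Rotation as Ro
def need(pos,jaw_deg):
    """shift (tool axes, cm) and turn (deg about tool axes) to put TCP at pos, tool y down, tool x along jaw_deg (mod 180)"""
    s=monitor.read_state(); q=s["tool_rot"]; R=Ro.from_quat([q[1],q[2],q[3],q[0]])
    M=R.as_matrix(); best=None
    for k in (0,180):
        a=np.radians(jaw_deg+k); x=np.array([np.cos(a),np.sin(a),0]); y=np.array([0,0,-1.]); T=np.c_[x,y,np.cross(x,y)]
        rv=np.degrees((R.inv()*Ro.from_matrix(T)).as_rotvec())
        if best is None or np.linalg.norm(rv)<np.linalg.norm(best): best=rv
    print("time",s["time"],"TCP",s["tool_pos"],"w",s["width"],"F",s["ft_force"],"q6",s["qpos"][5])
    print("jaw now",np.degrees(np.arctan2(M[1,0],M[0,0])),"tool z now",M[:,2],"tool y",M[:,1])
    print("shift cm tool axes now",M.T@(np.array(pos)-s["tool_pos"])*100,"turn deg",best)
if __name__=="__main__":
    np.set_printoptions(precision=4,suppress=True); need([float(v) for v in sys.argv[1:4]],float(sys.argv[4]))
E
python3 go.py 0.5395 0.2748 0.22 3; python3 go.py 0.5036 -0.265 0.22 14.6
```

```text
time 0.1 TCP [ 0.162  -0.5513  0.2306] w 0.08572592733718519 F [-0.7959 -0.582   0.2172] q6 -0.019989957739232907
jaw now -73.62325632389847 tool z now [0.9594 0.282  0.    ] tool y [-0.0004  0.0015 -1.    ]
shift cm tool axes now [-68.6109   1.1655  59.5086] turn deg [ -0.0605 -76.6232  -0.0752]
time 0.1 TCP [ 0.162  -0.5513  0.2306] w 0.08572592733718519 F [-0.7959 -0.582   0.2172] q6 -0.019989957739232907
jaw now -73.62325632389847 tool z now [0.9594 0.282  0.    ] tool y [-0.0004  0.0015 -1.    ]
shift cm tool axes now [-17.8332   1.0859  40.8445] turn deg [ -0.0695 -88.2232  -0.0705]
```

Request:
drive_tool --pt "0 0 3.8 0 0 0" --pt "0 0 3.8 0 0 0" --pt "0 0 3.8 0 0 0" --pt "0 0 3.8 0 0 0" --pt "0 0 3.8 0 0 0" --pt "0 0 3.8 0 0 0" --pt "0 0 3.8 0 0 0" --pt "0 0 3.8 0 0 0" --pt "0 0 3.8 0 0 0" --pt "0 0 3.8 0 0 0" --gripper 0.4

```text
time: 0.93
tool_pos: [0.5282, -0.4435, 0.2308]
tool_rot: [-0.566, 0.566, -0.424, 0.423]
ft_force: [-0.8, -1.5, 0.0]
width: 0.0598
```

Request:
drive_tool --pt "0 0 0 0 -7 0" --pt "0 0 0 0 -7 0" --pt "0 0 0 0 -7 0" --pt "0 0 0 0 -7 0" --pt "0 0 0 0 -7 0" --pt "0 0 0 0 -7 0" --pt "0 0 0 0 -7 0" --pt "0 0 0 0 -7 0" --pt "0 0 0 0 -7 0" --pt "0 0 0 0 -7 0" --pt "0 0 0 0 -6.6 0"

```text
time: 1.85
tool_pos: [0.5265, -0.4444, 0.2306]
tool_rot: [0.707, -0.707, -0.02, 0.021]
ft_force: [0.4, -0.1, 0.0]
width: 0.0599
```

```bash
python3 go.py 0.5395 0.2748 0.22 3
```

```text
time 1.85 TCP [ 0.5265 -0.4444  0.2306] w 0.059870507745727976 F [ 0.3582 -0.0609  0.0332] q6 -0.7755205619572703
jaw now 3.3130308919912412 tool z now [-0.0578  0.9983  0.0009] tool y [-0.001   0.0008 -1.    ]
shift cm tool axes now [ 5.456   1.1188 71.7227] turn deg [-0.0491  0.313  -0.0541]
```

Request:
drive_tool --pt "0.3 0 3.98 0 0 0" --pt "0.3 0 3.98 0 0 0" --pt "0.3 0 3.98 0 0 0" --pt "0.3 0 3.98 0 0 0" --pt "0.3 0 3.98 0 0 0" --pt "0.3 0 3.98 0 0 0" --pt "0.3 0 3.98 0 0 0" --pt "0.3 0 3.98 0 0 0" --pt "0.3 0 3.98 0 0 0"

```text
time: 2.6
tool_pos: [0.5345, -0.0835, 0.231]
tool_rot: [0.707, -0.707, -0.018, 0.018]
ft_force: [-0.0, -1.7, -0.2]
width: 0.0598
```

Request:
drive_tool --pt "0.3 0 3.98 0 0.3 0" --pt "0.3 0 3.98 0 0 0" --pt "0.3 0 3.98 0 0 0" --pt "0.3 0 3.98 0 0 0" --pt "0.3 0 3.98 0 0 0" --pt "0.3 0 3.98 0 0 0" --pt "0.3 0 3.98 0 0 0" --pt "0.3 0 3.98 0 0 0" --pt "0 0 3.98 0 0 0" --pt "0 0 0 0 0 0" --pt "0 0 0 0 0 0"

```text
time: 3.52
tool_pos: [0.5415, 0.2753, 0.2303]
tool_rot: [-0.707, 0.707, 0.017, -0.018]
ft_force: [-0.5, -0.5, 0.2]
width: 0.0598
```

```bash
python3 go.py 0.5395 0.2748 0.118 3
```

```text
time 3.5167 TCP [0.5415 0.2753 0.2303] w 0.05983388915535418 F [-0.4744 -0.5107  0.1514] q6 0.4012659262819899
jaw now 2.885808107528414 tool z now [-0.0503  0.9987 -0.0009] tool y [-0.0013 -0.001  -1.    ]
shift cm tool axes now [-0.1838 11.2344 -0.0249] turn deg [ 0.0525 -0.1142 -0.0761]
```

Request:
drive_tool --pt "-0.18 2.5 0 0 0 0" --pt "0 2.5 0 0 0 0" --pt "0 2.5 0 0 0 0" --pt "0 2.0 0 0 0 0" --pt "0 1.0 0 0 0 0" --pt "0 0.7 0 0 0 0" --pt "0 0 0 0 0 0"

```text
time: 4.1
tool_pos: [0.54, 0.2722, 0.1183]
tool_rot: [-0.706, 0.707, 0.015, -0.017]
ft_force: [0.0, -0.3, 0.1]
width: 0.0595
```

```bash
python3 - <<'E'
from plant import eyes
import cv2,numpy as np
for n,(a,b,c,d) in {"side":(200,370,140,290),"top":(150,270,70,250)}.items():
    p=eyes.camera(n)["pixels"][a:b,c:d]; cv2.imwrite(f"pics/{n}1.png",cv2.resize(p,None,fx=3.5,fy=3.5,interpolation=cv2.INTER_CUBIC))
E
python3 go.py 0.5395 0.2748 0.118 3
```

```text
time 4.2 TCP [0.5411 0.2732 0.1203] w 0.06021332659203199 F [-0.4024  0.3636  0.5443] q6 0.4027354328746429
jaw now 2.6404984205582993 tool z now [-0.0461  0.9989  0.0005] tool y [ 0.0015  0.0005 -1.    ]
shift cm tool axes now [-0.1487  0.2252  0.1667] turn deg [-0.0267 -0.3595  0.09  ]
```

View pics/side1.png

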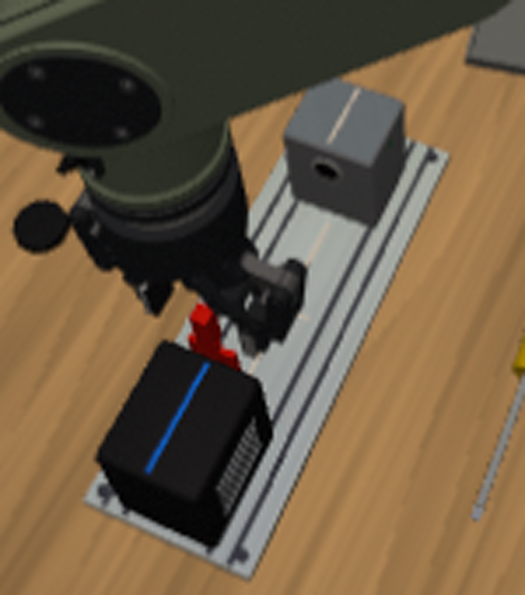

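The fingers straddle the red tab at (203,315), with one tip at (150,300) and the other at (250,345). I'll close on it.

Request:
drive_tool --pt "-0.1 0.2 0.1 0 -0.3 0" --pt "0 0 0 0 0 0" --pt "0 0 0 0 0 0" --pt "0 0 0 0 0 0" --pt "0 0 0 0 0 0" --pt "0 0 0 0 0 0" --gripper -1

```text
time: 4.7
tool_pos: [0.5395, 0.2746, 0.118]
tool_rot: [0.707, -0.707, -0.019, 0.018]
ft_force: [0.1, -0.2, 4.5]
width: 0.0106
```

```bash
python3 go.py 0.5665 0.2763 0.118 3
```

```text
time 4.7 TCP [0.5395 0.2746 0.118 ] w 0.010602087799709604 F [ 0.1062 -0.2255  4.4509] q6 0.39978694479611376
jaw now 2.9793164907434107 tool z now [-0.052   0.9986  0.0004] tool y [ 0.0009  0.0004 -1.    ]
shift cm tool axes now [2.7078 0.0033 0.0331] turn deg [-0.0219 -0.0207  0.0531]
```

Request:
drive_tool --pt "0.5 0 0 0 0 0" --pt "0.6 0 0 0 0 0" --pt "0.6 0 0 0 0 0" --pt "0.6 0 0 0 0 0" --pt "0.4 0 0 0 0 0" --pt "0.1 0 0 0 0 0" --pt "0 0 0 0 0 0" --pt "0 0 0 0 0 0" --pt "0 0 0 0 0 0"

```text
time: 5.45
tool_pos: [0.5682, 0.276, 0.118]
tool_rot: [0.707, -0.707, -0.019, 0.018]
ft_force: [-0.7, -0.0, 5.1]
width: 0.0107
```

```bash
python3 go.py 0.5685 0.2763 0.118 3
```

```text
time 5.45 TCP [0.5682 0.276  0.118 ] w 0.010717048251681563 F [-0.6661 -0.0451  5.1455] q6 0.38235972587682504
jaw now 2.9683234763706583 tool z now [-0.0518  0.9987  0.0005] tool y [ 0.0015  0.0005 -1.    ]
shift cm tool axes now [0.0341 0.0019 0.0252] turn deg [-0.0269 -0.0317  0.086 ]
```

Request:
drive_tool --pt "0.1 0 0 0 0 0" --pt "0.1 0 0 0 0 0" --pt "0 0 0 0 0 0" --pt "0 0 0 0 0 0" --pt "0 0 0 0 0 0"

```text
time: 5.87
tool_pos: [0.5683, 0.276, 0.118]
tool_rot: [0.707, -0.707, -0.017, 0.019]
ft_force: [-5.9, 0.2, 8.6]
width: 0.0108
```

The shutter is against its stop: the TCP no longer advances and the reaction is 6 N. Now I'll release and rise.

Request:
drive_tool --pt "-0.15 0 0 0 0 0" --pt "0 0 0 0 0 0" --pt "0 0 0 0 0 0" --pt "0 0 0 0 0 0" --pt "0 -1 0 0 0 0" --pt "0 -3 0 0 0 0" --pt "0 -3 0 0 0 0" --pt "0 -4 0 0 0 0" --pt "0 0 0 0 0 0" --gripper 0.5

```text
time: 6.62
tool_pos: [0.5715, 0.2775, 0.2366]
tool_rot: [0.709, -0.705, -0.024, 0.013]
ft_force: [0.9, 0.0, 1.1]
width: 0.064
```

```bash
python3 go.py 0.5036 -0.265 0.16 14.6
```

```text
time 6.6167 TCP [0.5715 0.2775 0.2366] w 0.06400561861600008 F [0.8995 0.0415 1.1205] q6 0.38219087883943187
jaw now 2.969294763867297 tool z now [-0.0519  0.9986  0.0059] tool y [ 0.0148  0.0067 -0.9999]
shift cm tool axes now [ -9.7054   7.1939 -53.8702] turn deg [ -0.2511 -11.6279   0.9007]
```

Request:
drive_tool --pt "-0.69 0 -3.85 0 0 0" --pt "-0.69 0 -3.85 0 0 0" --pt "-0.69 0 -3.85 0 0 0" --pt "-0.69 0 -3.85 0 0 0" --pt "-0.69 0 -3.85 0 0 0" --pt "-0.69 0 -3.85 0 0 0" --pt "-0.69 0 -3.85 0 0 0" --gripper 1

```text
time: 7.2
tool_pos: [0.5333, 0.0024, 0.2281]
tool_rot: [-0.707, 0.707, 0.019, -0.018]
ft_force: [1.4, 0.0, 0.3]
width: 0.0854
```

Request:
drive_tool --pt "-0.69 0 -3.85 0 0 0" --pt "-0.69 0 -3.85 0 0 0" --pt "-0.69 0 -3.85 0 0 0" --pt "-0.69 0 -3.85 0 0 0" --pt "-0.69 0 -3.85 0 0 0" --pt "-0.69 0 -3.85 0 0 0" --pt "-0.69 0 -3.85 0 0 0" --pt "0 0 0 0 -5.8 0" --pt "0 0 0 0 -5.8 0" --pt "0 0 0 0 0 0" --pt "0 0 0 0 0 0"

```text
time: 8.12
tool_pos: [0.4993, -0.2677, 0.2277]
tool_rot: [-0.701, 0.702, 0.089, -0.088]
ft_force: [-0.1, 0.3, -0.3]
width: 0.0851
```

```bash
python3 go.py 0.5036 -0.265 0.16 14.6;python3 - <<'E'
from plant import eyes
import cv2,numpy as np
for n,(a,b,c,d) in {"side":(130,270,150,350),"top":(185,270,250,420)}.items():
    im=eyes.camera(n);np.savez(f"{n}2.npz",**im);p=im["pixels"][a:b,c:d]; cv2.imwrite(f"pics/{n}2.png",cv2.resize(p,None,fx=4,fy=4,interpolation=cv2.INTER_CUBIC))
E
```

```text
time 8.1167 TCP [ 0.4993 -0.2677  0.2277] w 0.08506588112569068 F [-0.1238  0.2983 -0.2663] q6 -0.7638936413620558
jaw now 14.412825583789127 tool z now [-0.2489  0.9685 -0.0006] tool y [ 0.0007 -0.0005 -1.    ]
shift cm tool axes now [0.477  6.7746 0.1583] turn deg [ 0.0359 -0.1872  0.0315]
```

View pics/side2.png

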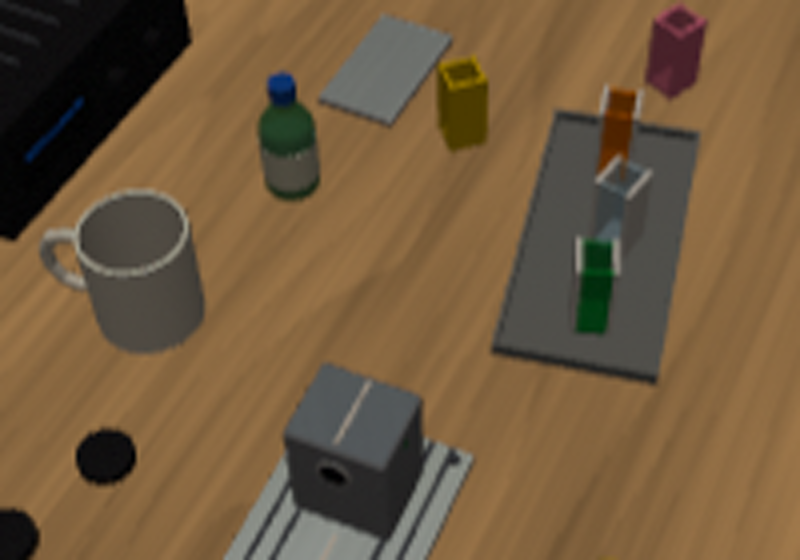

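```bash
python3 - <<'E'
from h import *
p=load("side2.npz")["pixels"][200:370,140:290];cv2.imwrite("pics/side2b.png",cv2.resize(p,None,fx=3.5,fy=3.5,interpolation=cv2.INTER_CUBIC))
E
```

```text
(no output)
```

View pics/side2b.png

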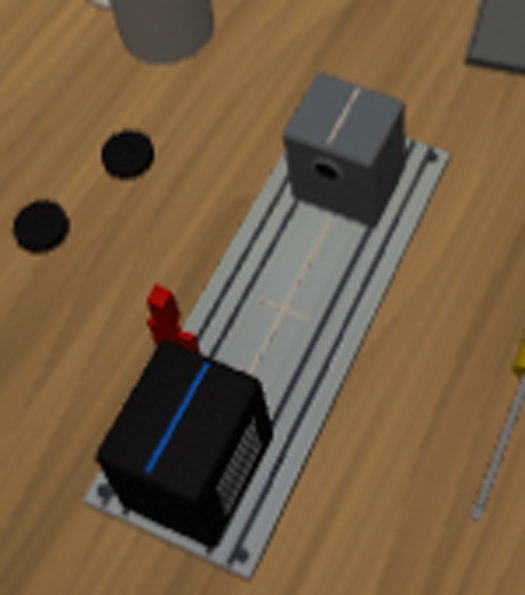

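The side view shows the tray with the amber cell untouched at about (619,130) in the crop. In the second crop the red tab has moved off to (160,300), so the shutter is open. The gripper is above the crop, as its projection predicts. Next I'll align and descend in two stages.

Request:
drive_tool --pt "0.24 2 0.08 0 -0.2 0" --pt "0.24 3 0.08 0 0 0" --pt "0 3.5 0 0 0 0" --pt "0 2.5 0 0 0 0" --pt "0 0 0 0 0 0" --pt "0 0 0 0 0 0"

```text
time: 8.72
tool_pos: [0.5033, -0.264, 0.1168]
tool_rot: [0.702, -0.701, -0.09, 0.092]
ft_force: [-0.4, -1.0, 0.5]
width: 0.0856
```

```bash
python3 go.py 0.5036 -0.265 0.026 14.6;python3 - <<'E'
from plant import eyes
import cv2,numpy as np
for n,(a,b,c,d) in {"side":(70,230,230,380),"top":(185,300,250,420)}.items():
    im=eyes.camera(n);np.savez(f"{n}3.npz",**im);p=im["pixels"][a:b,c:d]; cv2.imwrite(f"pics/{n}3.png",cv2.resize(p,None,fx=3.7,fy=3.7,interpolation=cv2.INTER_CUBIC))
E
```

```text
time 8.7167 TCP [ 0.5033 -0.264   0.1168] w 0.08555984903991484 F [-0.4129 -0.9953  0.4507] q6 -0.761152416831662
jaw now 14.777830245768204 tool z now [-0.2551  0.9669  0.0014] tool y [-0.002  0.001 -1.   ]
shift cm tool axes now [ 0.0222  9.0836 -0.117 ] turn deg [-0.0813  0.1778 -0.095 ]
```

View pics/side3.png

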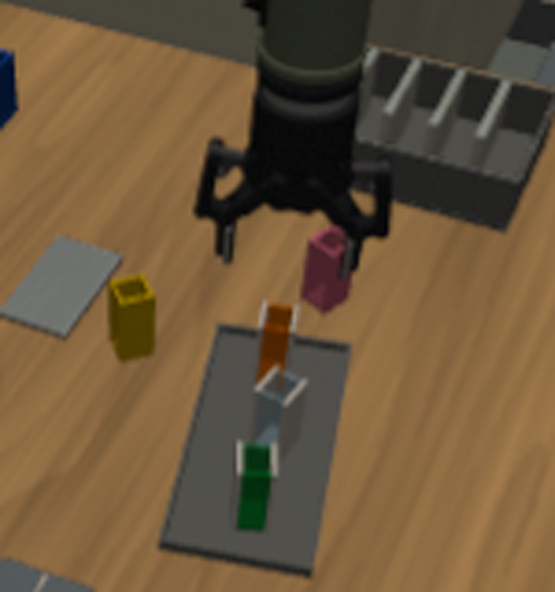

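View pics/top3.png

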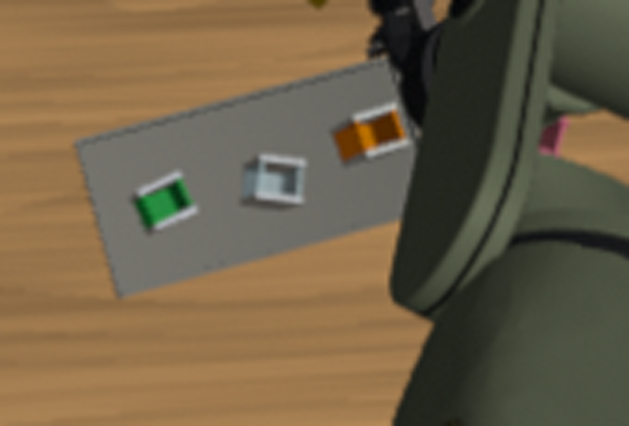

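```bash
python3 - <<'E'
from h import *
np.set_printoptions(precision=2,suppress=True)
t=load("top3.npz");s=load("side3.npz")
T=np.array([.5033,-.264,.1168]);a=np.radians(14.8);j=np.array([np.cos(a),np.sin(a),0])
for z in (.1168,.13):
  for k in(-.043,0,.043):
    P=T+j*k;P[2]=z; print(z,k,"side crop",(proj(s,P)[0]-[230,70])*3.7,"top crop",(proj(t,P)[0]-[250,185])*3.7)
E
```

```text
0.1168 -0.043 side crop [336.04 281.97] top crop [418.42 182.93]
0.1168 0 side crop [282.02 275.49] top crop [395.11 121.38]
0.1168 0.043 side crop [228.63 269.07] top crop [372.12  60.89]
0.13 -0.043 side crop [338.15 269.4 ] top crop [424.51 180.97]
0.13 0 side crop [283.6  262.93] top crop [400.8  118.51]
0.13 0.043 side crop [229.69 256.52] top crop [377.42  57.14]
```

Both fingertips in the side view, at (227,262) and (347,275), are within about 3 mm of where the TCP projects. The top view is partly covered by the arm, but the visible finger at (385,45) also agrees. I'll descend and close.

Request:
drive_tool --pt "0 2 -0.1 0 0.2 0" --pt "0 2.5 0 0 0 0" --pt "0 2 0 0 0 0" --pt "0 1.5 0 0 0 0" --pt "0 0.8 0 0 0 0" --pt "0 0.3 0 0 0 0" --pt "0 0 0 0 0 0" --pt "0 0 0 0 0 0"

```text
time: 9.48
tool_pos: [0.5048, -0.2662, 0.0278]
tool_rot: [-0.701, 0.702, 0.091, -0.089]
ft_force: [0.4, -0.3, 0.5]
width: 0.085
```

Request:
drive_tool --pt "0 0 0 0 0 0" --pt "0 0 0 0 0 0" --pt "0 0 0 0 0 0" --pt "0 0 0 0 0 0" --pt "0 0 0 0 0 0" --pt "0 0 0 0 0 0" --pt "0 0 0 0 0 0" --gripper -1

```text
time: 10.07
tool_pos: [0.5041, -0.2659, 0.0268]
tool_rot: [-0.701, 0.702, 0.09, -0.089]
ft_force: [0.1, 0.0, 4.3]
width: 0.0292
```

```bash
python3 go.py 0.5405 0.2008 0.062 3;python3 - <<'E'
from plant import eyes
import cv2,numpy as np
for n,(a,b,c,d) in {"side":(100,230,240,360),"top":(185,300,250,420)}.items():
    im=eyes.camera(n);np.savez(f"{n}4.npz",**im);p=im["pixels"][a:b,c:d]; cv2.imwrite(f"pics/{n}4.png",cv2.resize(p,None,fx=4.5,fy=4.5,interpolation=cv2.INTER_CUBIC))
E
```

```text
time 10.0667 TCP [ 0.5041 -0.2659  0.0268] w 0.0292002749818291 F [0.1456 0.0487 4.2772] q6 -0.7597731159825747
jaw now 14.574495501121387 tool z now [-0.2516  0.9678 -0.0008] tool y [ 0.0009 -0.0006 -1.    ]
shift cm tool axes now [15.2694 -3.5463 44.2475] turn deg [ 0.0422 11.5745  0.046 ]
```

View pics/side4.png

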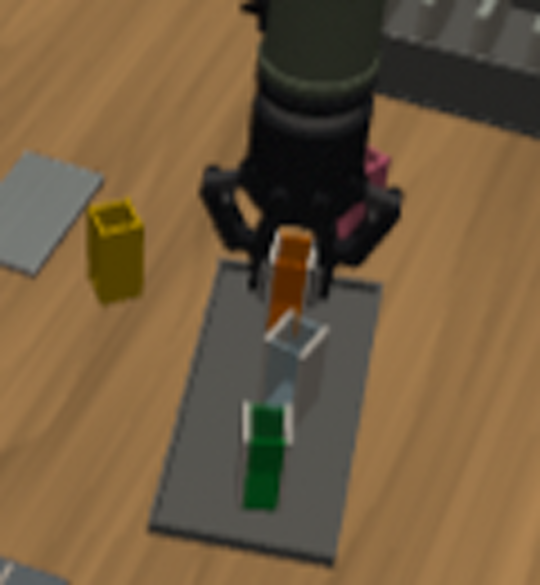

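The grip is on the white faces: in the side crop the amber windows at (290,270) lie between the pads, and the width is 29.2 mm against 30. I'll lift straight up.

Request:
drive_tool --pt "0 -0.5 0 0 0 0" --pt "0 -1 0 0 0 0" --pt "0 -1.5 0 0 0 0" --pt "0 -2 0 0 0 0" --pt "0 -2 0 0 0 0" --pt "0 -2 0 0 0 0" --pt "0 -2 0 0 0 0" --pt "0 -2 0 0 0 0" --pt "0 -1.5 0 0 0 0" --pt "0 -0.5 0 0 0 0" --pt "0 0 0 0 0 0"

```text
time: 11.08
tool_pos: [0.5043, -0.2659, 0.1779]
tool_rot: [-0.701, 0.702, 0.091, -0.089]
ft_force: [-0.1, -1.1, -1.2]
width: 0.0295
```

Request:
drive_tool --pt "0.6 0 1.7 0 0 0" --pt "0.9 0 2.6 0 0 0" --pt "1.2 0 3.5 0 0 0" --pt "1.2 0 3.5 0 0 0" --pt "1.2 0 3.5 0 0 0" --pt "1.2 0 3.5 0 0 0" --pt "1.2 0 3.5 0 0 0" --pt "1.2 0 3.5 0 0 0" --pt "1.2 0 3.5 0 0 0" --pt "1.2 0 3.5 0 0 0" --pt "1.2 0 3.5 0 0 0" --pt "1.2 0 3.5 0 0 0"

```text
time: 12.08
tool_pos: [0.5344, 0.1503, 0.1749]
tool_rot: [-0.701, 0.702, 0.089, -0.091]
ft_force: [0.9, 0.5, -0.9]
width: 0.0295
```

Request:
drive_tool --pt "0.9 0 2.6 0 0 0" --pt "0.6 0 1.8 0 0 0" --pt "0.3 0 0.5 0 0 0" --pt "0 0 0 0 3 0" --pt "0 0 0 0 4 0" --pt "0 0 0 0 3 0" --pt "0 0 0 0 1.6 0" --pt "0 0 0 0 0 0" --pt "0 0 0 0 0 0" --pt "0 0 0 0 0 0"

```text
time: 12.92
tool_pos: [0.5403, 0.2, 0.1757]
tool_rot: [-0.707, 0.707, 0.018, -0.019]
ft_force: [-0.1, 0.1, -0.2]
width: 0.0293
```

```bash
python3 go.py 0.5405 0.2008 0.063 3
```

```text
time 12.9167 TCP [0.5403 0.2    0.1757] w 0.029253631792714997 F [-0.1137  0.1065 -0.2275] q6 0.2827736255307196
jaw now 2.9835613279662287 tool z now [-0.0521  0.9986 -0.0006] tool y [-0.0011 -0.0006 -1.    ]
shift cm tool axes now [ 0.0368 11.2708  0.0814] turn deg [ 0.0326 -0.0164 -0.0674]
```

Request:
drive_tool --pt "0.05 1 0.1 0 0 0" --pt "0 2 0 0 0 0" --pt "0 2 0 0 0 0" --pt "0 2 0 0 0 0" --pt "0 2 0 0 0 0" --pt "0 1.4 0 0 0 0" --pt "0 0.6 0 0 0 0" --pt "0 0.3 0 0 0 0" --pt "0 0 0 0 0 0" --pt "0 0 0 0 0 0" --pt "0 0 0 0 0 0"

```text
time: 13.83
tool_pos: [0.5417, 0.2019, 0.0642]
tool_rot: [0.707, -0.707, -0.019, 0.018]
ft_force: [-0.6, 1.0, -0.2]
width: 0.0291
```

```bash
python3 go.py 0.5405 0.2008 0.063 3;python3 - <<'E'
from plant import eyes
import cv2,numpy as np
for n,(a,b,c,d) in {"side":(200,370,140,290),"top":(170,270,90,250)}.items():
    im=eyes.camera(n);np.savez(f"{n}5.npz",**im);p=im["pixels"][a:b,c:d]; cv2.imwrite(f"pics/{n}5.png",cv2.resize(p,None,fx=3.5 if n=="side" else 5,fy=3.5 if n=="side" else 5,interpolation=cv2.INTER_CUBIC))
p=im=cv2.imwrite("pics/side5f.png",np.load("side5.npz")["pixels"])
E
```

```text
time 13.8333 TCP [0.5417 0.2019 0.0642] w 0.02911586602991936 F [-0.6369  1.0317 -0.1964] q6 0.2849572144978414
jaw now 2.979906036157535 tool z now [-0.052   0.9986  0.0005] tool y [ 0.002   0.0006 -1.    ]
shift cm tool axes now [-0.1302  0.1225 -0.1019] turn deg [-0.0278 -0.0201  0.1164]
```

View pics/side5.png

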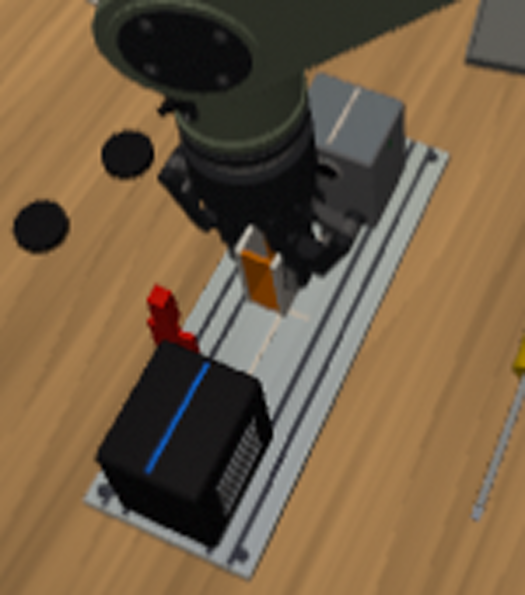

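View pics/top5.png

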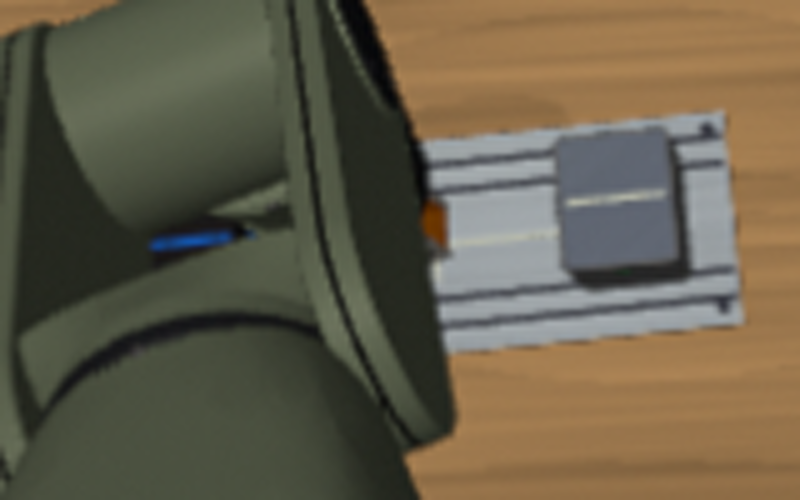

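View pics/side5f.png

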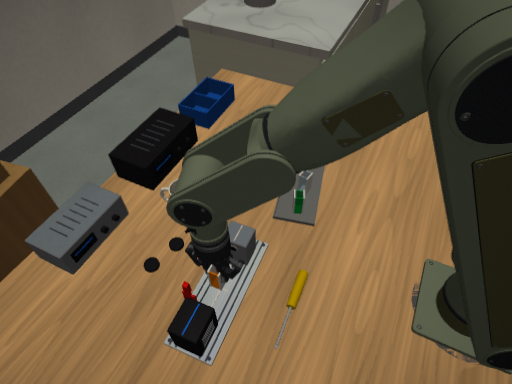

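The side view shows the held cell at crop (263,280), upright between the pads. The red tab at (162,300) is open and the green and clear cells still stand in the tray. To check the placing, I'll cast the amber window's pixels onto the vertical plane it should lie in.

```bash
python3 - <<'E'
from h import *
np.set_printoptions(precision=1,suppress=True)
s=load("side5.npz");t=load("top5.npz")
a=np.radians(3.0);bx=np.array([np.cos(a),np.sin(a),0]);by=np.array([-np.sin(a),np.cos(a),0]);C=np.array([.5405,.2008,0])
def on(c,uv,off):
    o,d=rays(c,uv);k=(off-(o-C)@by)/(d@by);P=o+d*k[:,None];return np.c_[(P-C)@bx,P[:,2]]*1000
off=(np.array([.5417,.2019,0])-C)@by
cr=s["pixels"][262:296,203:232];cv2.imwrite("pics/z5.png",cv2.resize(cr,None,fx=16,fy=16,interpolation=cv2.INTER_CUBIC))
hsv=cv2.cvtColor(s["pixels"],cv2.COLOR_BGR2HSV);m=((hsv[...,0]>5)&(hsv[...,0]<20)&(hsv[...,1]>190)).astype(np.uint8)
m[:, :200]=0;m[:,235:]=0;m[:255]=0;m[300:]=0
v,u=np.nonzero(m);print(len(u),u.min(),u.max(),v.min(),v.max())
Q=on(s,np.c_[u,v],off+.015)
for r in range(v.min(),v.max()+1):
    k=v==r
    if k.any(): q=on(s,[(u[k].min()-.5,r),(u[k].max()+.5,r)],off+.015);print(r,u[k].min(),u[k].max(),q.ravel())
E
```

```text
107 209 218 270 287
270 216 216 [ -7.4 130.7 -10.1 132.6]
271 216 217 [ -6.9 125.8 -12.2 129.6]
272 209 217 [ 12.8 107.2 -11.7 124.7]
273 209 217 [ 13.4 102.1 -11.1 119.8]
274 209 216 [ 14.1  96.9  -7.9 112.9]
275 210 216 [ 11.9  93.7  -7.4 107.9]
276 210 216 [ 12.6  88.4  -6.8 102.8]
277 210 216 [13.3 83.1 -6.3 97.6]
278 210 216 [14.  77.7 -5.7 92.4]
279 211 217 [11.8 74.5 -7.9 89.3]
280 211 217 [12.4 69.  -7.3 84. ]
281 211 217 [13.1 63.5 -6.8 78.7]
282 211 217 [13.8 57.9 -6.2 73.3]
283 211 217 [14.5 52.3 -5.6 67.8]
284 212 218 [12.3 48.9 -7.9 64.5]
285 212 218 [13.  43.2 -7.3 59. ]
286 214 218 [ 7.8 42.  -6.7 53.4]
287 216 218 [ 2.6 40.9 -6.1 47.8]
```

View pics/z5.png

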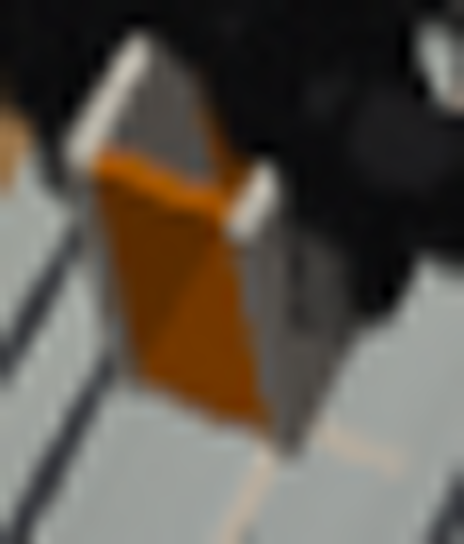

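```bash
python3 - <<'E'
from h import *
np.set_printoptions(precision=1,suppress=True)
s=load("side5.npz")
a=np.radians(3.0);bx=np.array([np.cos(a),np.sin(a),0]);by=np.array([-np.sin(a),np.cos(a),0]);C=np.array([.5405,.2008,0])
z=lambda p:(np.array(p,float)+.5)/16-.5+np.array([203,262])
for nm,p,h in(("rim L front",(72,162),.11),("rim R front outer",(238,238),.11),("rim L back",(135,35),.11),("bottom L front",(128,380),.04),("bottom R front",(285,458),.04),
 ):
    P=onz(s,[z(p)],h)[0]-C;print(nm,P@bx*1000,P@by*1000)
P=[0,0,0]
pts=[(sx*.015,sy*.016,h) for h in(.11,.04) for sy in(1,-1) for sx in(1,-1)]
off=np.array([.5417,.2019,0])
for x,y,h in pts: print("expect",x,y,h,(proj(s,off+bx*x+by*y+[0,0,h])[0]-[203,262]+.5)*16-.5)
E
```

```text
rim L front 15.194136741061183 17.749661140789023
rim R front outer -11.500835204036028 19.228366049037533
rim L back 16.37853592379684 -3.2780147910444706
bottom L front 15.80174608832023 16.317597107483145
bottom R front -11.389614955722857 18.403831756514975
expect 0.015 0.016 0.11 [ 67.7 155.1]
expect -0.015 0.016 0.11 [259.7 230.3]
expect 0.015 -0.016 0.11 [174. -32.]
expect -0.015 -0.016 0.11 [362.4  39.6]
expect 0.015 0.016 0.04 [123.  383.1]
expect -0.015 0.016 0.04 [303.5 455.7]
expect 0.015 -0.016 0.04 [221.6 202.3]
expect -0.015 -0.016 0.04 [398.9 271.6]
```

The image puts the cell about 2 mm towards +x of the beam, and the TCP says 1.3 mm. It is upright and square within a few degrees, with its underside near 41 mm. I'll make a small correction and let it settle.

Request:
drive_tool --pt "-0.08 0.06 -0.1 0 0 0" --pt "-0.08 0.06 0 0 0 0" --pt "0 0 0 0 0 0" --pt "0 0 0 0 0 0" --pt "0 0 0 0 0 0" --pt "0 0 0 0 0 0" --pt "0 0 0 0 0 0" --pt "0 0 0 0 0 0" --pt "0 0 0 0 0 0" --pt "0 0 0 0 0 0"

```text
time: 14.77
tool_pos: [0.5395, 0.2006, 0.0621]
tool_rot: [-0.707, 0.707, 0.018, -0.018]
ft_force: [0.9, -0.3, -0.8]
width: 0.0294
```

```bash
python3 go.py 0.5405 0.2008 0.063 3;python3 - <<'E'
from plant import eyes
import cv2,numpy as np
im=eyes.camera("side");p=im["pixels"]
cv2.imwrite("pics/z6.png",cv2.resize(p[140:360,150:340],None,fx=2.7,fy=2.7,interpolation=cv2.INTER_CUBIC))
E
```

```text
time 14.7667 TCP [0.5395 0.2006 0.0621] w 0.029435745310105257 F [ 0.9204 -0.264  -0.774 ] q6 0.28414254779105
jaw now 2.9758313371939793 tool z now [-0.0519  0.9987 -0.0001] tool y [-0.     -0.0001 -1.    ]
shift cm tool axes now [ 0.1016 -0.0942  0.0181] turn deg [ 0.0057 -0.0242 -0.0005]
```

View pics/z6.png

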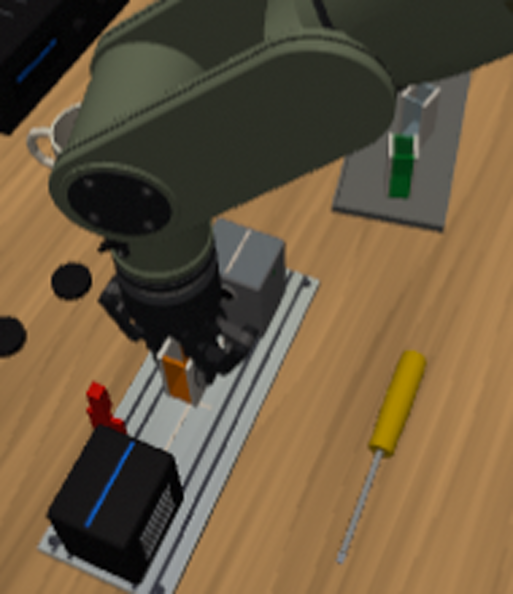

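The cell is held over the cross at (182,380), the tab at (98,400) is open, and the green and clear cells at (402,165) and (418,105) stand in the tray. I'll hand it in.

```bash
python3 -c "
from plant import sign_off
print(sign_off())"
```

```text
the job is handed in; nothing more can be done
None
```

I pinched the red tab and slid the shutter to its stop. I then gripped the amber cell by its frosted faces, lifted it out of the tray, and handed it in still held on the beam between source and detector.

- **Shutter:** it moved about 29 mm before pressing on the stop with about 6 N. The last picture still shows the tab in the open position.
- **Grip:** the opening was 29.4 mm at the end against the cell's 30 mm. No pad was seen on a clear face.
- **Position on the beam:** the last TCP reading was 1.0 mm to the -x side of the beam and within 0.2 mm of midway. The image fit, made just before a small final correction, put the cell about 0.7 mm further to +x than the TCP did. Both are well inside the 6 mm limit.
- **Height and squareness:** by the TCP the cell's middle is within about 1 mm of beam height. The tool was within 0.1 degree of vertical and square. The cell itself looked upright, and square within a few degrees, in the image before the correction.
- **Others:** the green and clear cells still stood in the tray. The bystanders in view looked unmoved.
- **Not fully checked:** the arm hid the cell from the top camera, so the final position rests on the side view and the TCP reading. The arm also hid the bottle and the sample plate in the last pictures. The run ended at about 14.8 s of the 48 s allowed.

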